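# Sort the press studs by thread pitch on the sloping gauges

## Robot

A 6-joint arm with a two-finger parallel gripper is mounted at the origin on the work surface. World frame = base frame: x ahead of the robot, y to its left, z up, the work surface at z = 0. Lengths are in m, angles in degrees, forces in N, time in s.
With the tool pointing down it reaches from about 0.375 to 0.75 m from the base axis. Payload 9 kg.
Tool frame: the origin (TCP) lies where the fingers leave the gripper's body, on its centre line; the fingertips stand 73 mm ahead of it and the grasp point (between the pads) lies 54 mm ahead of it (robot.tip_reach is the distance from the TCP to the fingertips, in m); z points along the fingers, y is the line along which they close (so a half turn about z gives the same grasp; the last joint's range is limited). The gripper opens to 85 mm and grips with 20 to 120 N. Pads are 22 mm wide; open, the fingers measure 114 mm over their backs; the gripper's body (76 mm by 85 mm) begins 54 mm behind the grasp point. The pads swing forward as they close: fully open they stand 13 mm farther back than shut.
Start: joints at [52.844, 5.964, 5.575, 89.605, 0, 77.527], TCP at [0.251, 0.545, 0.304] pointing down, gripper open.
Joint ranges: [-171.21, 171.21], [-48.23, 106.86], [-62.78, 66.21], [-105.2, 120.99], [-86.42, 89.51], [-180, 180]. Speed limits (degrees/s): [127.2, 127.2, 147.25, 180, 180, 180].

## Interface

Orientations are given as [roll, pitch, yaw] about the fixed x, y, z axes, in that order (R = Rz(yaw) Ry(pitch) Rx(roll)).
In Python, from plant import robot gives the robot as it stands. Calls block until the motion is done:
- robot.move_pose(position, orientation): joint-space move of the TCP to a pose.
- robot.line_to(position, vel=0.15, rotation=None, guard=None): straight line of the TCP; rotation=None keeps the orientation; vel is the mean speed in m/s. With guard (N) it stops when the force on the tool has changed by that much, and returns True; else False.
- robot.goto_joints(angles): joint-space move.
- robot.set_gripper(opening): finger opening in m; the grip force is fixed at half the most; returns when the fingers have stopped.
- robot.pause(seconds).
- robot.ik(position, orientation): joint angles nearest the present ones, or None.
- robot.observe(): the state.
- robot.grab_frame(name): name is "scene" or "top"; returns the picture (420x560x3 uint8, blue, green, red); there is no depth.
- robot.get_calibration(name): a dict with "vertical_fov" (degrees; the focal length in pixels is half the picture's height over the tangent of half this angle, whatever the lens; pixels are square), "cx", "cy" (the principal point, pixels), "rvec" (rotation vector, rad) and "tvec" (3), from world to camera coordinates, as OpenCV has them. Camera axes: x right, y down, z forward; pixel columns grow to the right and rows downward; lengths in m; the calibration is good to about 2 mm. A picture is of the moment at which its call begins. get_calibration takes no time and is no camera call.
A pose or a line that the arm cannot do raises robot.IKError and nothing moves.
- robot.job_done(): hands the job in; it is judged then, once.
The state is a dict: "time": time; "q": joint angles; "qvel": joint speeds; "joint_torque": joint torques, N m; "tool_pos": TCP position; "tcp_rot": TCP orientation; "ft_force": force on the tool from outside, world axes, zero at the start; "torque": the same for the moment, N m; "gripper_width": finger opening in m; "gripper_force": force on a finger pad.
Only numpy, scipy, OpenCV 4.12 (cv2) and the standard library are available. Lean on these libraries where they do the work, as an engineer would, in place of code of your own. Each camera call takes 0.05 s, during which the arm holds its last target. There are 200 camera calls.

## Task

Sort the two threaded studs of the denture press by thread pitch: take each from the rack and lay it, without dropping it, in the sloping notched gauge whose tooth spacing matches its thread, so that both threaded ends sink fully home between the teeth, and leave both lying there. Leave the plain unthreaded pin in the rack and do not disturb the other things on the table.

Things in the scene. Friction and masses are not known exactly. Their poses are not given: they have to be found in the camera images.
- fine_stud: Fine-pitch steel stud, 164 mm long, about 0.33 kg, lying level in the rack. Middle 60 mm: smooth 24 mm shank (grip here). At each end four ring ridges, 28 mm across, 14 mm apart, 4 mm thick, on a dark 16 mm core. Ends alike. Origin on the axis at mid length, 42 mm above the table in the rack; x along the stud, which may be rolled about x.
- coarse_stud: Coarse-pitch steel stud, 164 mm long, about 0.33 kg, lying level in the rack. Middle 60 mm: smooth 24 mm shank (grip here). At each end three ring ridges, 28 mm across, 21 mm apart, 6 mm thick, on a dark 16 mm core. Ends alike. Origin on the axis at mid length, 42 mm above the table in the rack; x along the stud, which may be rolled about x.
- fine_gauge_cradle: Sloping toothed cradle of the fine-pitch gauge. Origin: where the middle of a fully home stud lies, 105 mm above the table. x: along the home stud, rising 25 deg away from the robot; z: square to the slope, up and leaning 25 deg towards the robot; y across. Brass teeth 4 mm thick at x = +-42, +-56, +-70 mm. Home ridges have 3 mm of play either way along x.
- coarse_gauge_cradle: Sloping toothed cradle of the coarse-pitch gauge. Origin: where the middle of a fully home stud lies, 105 mm above the table. x: along the home stud, rising 25 deg away from the robot; z: square to the slope, up and leaning 25 deg towards the robot; y across. Brass teeth 5 mm thick at x = +-45.5, +-66.5 mm. Home ridges have 5 mm of play either way along x.
- fine_gauge: Fixed stand of the fine-pitch gauge, 76 x 170 mm, top 140 mm high; origin on the table under the cradle's origin. Two blue 90-degree V troughs, for a stud's two ends, with a 76 mm gap between for the fingers; edges level with the home axis, 23 mm to each side; white bed 40 mm under the axis. Teeth bear on the stud's core; ridges resting on tooth tips leave it about 8 mm high.
- coarse_gauge: Fixed stand of the coarse-pitch gauge, 76 x 170 mm, top 140 mm high; origin on the table under the cradle's origin. Two blue 90-degree V troughs, for a stud's two ends, with a 76 mm gap between for the fingers; edges level with the home axis, 23 mm to each side; white bed 40 mm under the axis. Teeth bear on the stud's core; ridges resting on tooth tips leave it about 8 mm high.
- rack: fixed white rack with green V seats, 150 x 235 mm on the table, holding the two studs and the plain pin side by side along its x, 78 mm apart in y (at y = -78, 0, +78 mm; which is where varies). The V seats hold the things at 41 to 71 mm either side of their middle, so the shanks are free; base plate 6 mm thick. Origin: centre of its underside.
- plain_pin: smooth bare aluminium pin without thread, 24 mm thick, 164 mm long, lying in the third seat of the rack; stays there. Origin on its axis at mid length, x along it.
- amber_bottle: amber bottle, 64 mm in diameter, 150 mm high, at the back of the work area. Origin: centre of its underside.
- jar: white jar with blue lid, 70 mm in diameter, 70 mm high, on the robot's side of the gauges. Origin: centre of its underside.
- screwdriver: screwdriver lying on the table between the rack and the gauges, pointing away from the robot, 170 mm long.
- stone_model: plaster dental model, 50 x 50 mm, 24 mm high, on the robot's side between the rack and the gauges. Origin: centre of its underside.
- mixing_cup: green bowl, 80 mm in diameter, 60 mm high, to the left of the rack. Origin: centre of its underside.
- wax_box: red box 70 x 110 mm, 30 mm high, to the left at the back. Origin: centre of its underside.

How it is judged (in metres and radians):
At the end, for the whole second after the job is handed in: The fine stud lies home in the fine gauge and the coarse stud in the coarse gauge: each one's middle within 6 mm along, 4 mm across and 3 mm square to the slope of the gauge cradle's origin, its axis within 0.06 rad of the cradle's x, at rest and released. The plain pin is within 20 mm of its start (x of fine_stud in the frame of fine_gauge_cradle between -0.006 and 0.006 m and y of fine_stud in the frame of fine_gauge_cradle between -0.004 and 0.004 m and z of fine_stud in the frame of fine_gauge_cradle between -0.003 and 0.003 m and angle between the x axis of fine_stud and the x axis of fine_gauge_cradle, either way round below 0.06 rad and linear speed of each of fine_stud, coarse_stud below 0.02 m/s and contact force between the fingers and fine_stud below 0.1 N and x of coarse_stud in the frame of coarse_gauge_cradle between -0.006 and 0.006 m and y of coarse_stud in the frame of coarse_gauge_cradle between -0.004 and 0.004 m and z of coarse_stud in the frame of coarse_gauge_cradle between -0.003 and 0.003 m and angle between the x axis of coarse_stud and the x axis of coarse_gauge_cradle, either way round below 0.06 rad and contact force between the fingers and coarse_stud below 0.1 N and distance of plain_pin from where it was at the start of the episode below 0.02 m); the robot touches nothing.
It fails at once if the fine stud is dropped or thrown (out of the fingers and faster than 0.8 m/s, a fall of over 30 mm) (linear speed of fine_stud above 0.8 m/s and contact force between the fingers and fine_stud below 0.1 N).
It fails at once if the coarse stud is dropped or thrown (out of the fingers and faster than 0.8 m/s, a fall of over 30 mm) (linear speed of coarse_stud above 0.8 m/s and contact force between the fingers and coarse_stud below 0.1 N).
It fails at once if the plain pin, a bottle, jar, screwdriver, plaster model, bowl or box is disturbed (moved more than 20 mm) (distance of any of plain_pin, amber_bottle, jar, screwdriver, stone_model, mixing_cup, wax_box from where it was at the start of the episode above 0.02 m).
It also fails if it takes over 64 s, if anything falls off the work surface, if the arm or the gripper's body presses on something with over 40 N, if the wrist force passes 120 N, or if a joint passes its speed limit or range.

## Working session

There is one attempt and no reset: what is moved stays moved. The work goes in short steps, each a Python script; the robot and the scene stay as the last script left them, time stands still between calls to the robot, and variables do not carry over. Pictures are saved under pics/ and viewed, at most 10 in all, crops included, and the job is handed in when it is done.

```bash
mkdir -p pics; ls; python3 - <<'E'
from plant import robot
import cv2
for n in("scene","top"):
    cv2.imwrite(f"pics/{n}0.png",robot.grab_frame(n)); print(n,robot.get_calibration(n))
E
```

```text
pics
scene {'vertical_fov': 44.55852112172638, 'cx': 269.02319136013296, 'cy': 209.61091413114622, 'rvec': array([ 2.13975629,  0.67544802, -0.3281841 ]), 'tvec': array([-0.5411844 , -0.09684825,  1.54879466])}
top {'vertical_fov': 45.495111307960485, 'cx': 286.15230506387945, 'cy': 202.19120273157156, 'rvec': array([ 2.16609476, -2.20023924,  0.10092446]), 'tvec': array([0.09088281, 0.62503833, 1.31475121])}
```

View pics/top0.png

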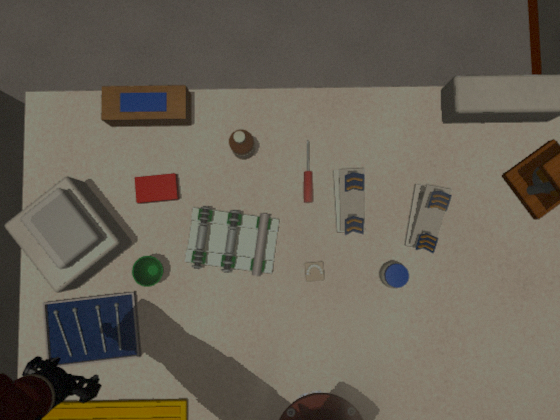

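View pics/scene0.png

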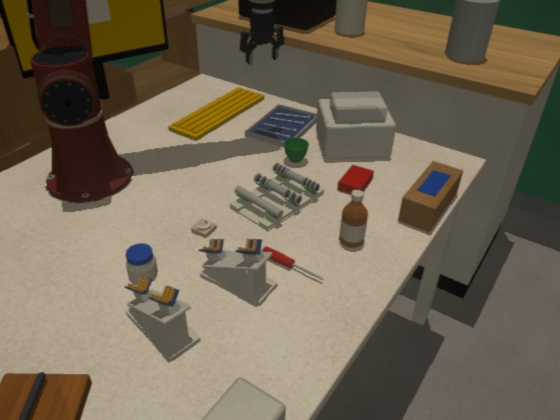

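The top view shows the rack at about (233,240), with the plain pin at its right (263,243), and gauges at about (350,202) and (430,218). In the scene view the rack is at about (277,195). Next, enlarged crops to tell the pitches apart.

```bash
python3 - <<'E'
import cv2, numpy as np
t=cv2.imread("pics/top0.png");s=cv2.imread("pics/scene0.png")
def c(i,x0,x1,y0,y1,w,h):
    r=cv2.resize(i[y0:y1,x0:x1],(w,h),interpolation=cv2.INTER_CUBIC); return cv2.convertScaleAbs(r,alpha=1.6,beta=10)
# top: rack 180-284 x195-280 ; gauges 325-460 x160-260
a=c(t,180,280,200,280,400,320); b=c(t,325,455,160,260,390,300)
d=c(s,225,335,155,230,400,273); e=c(s,120,285,230,355,370,280)
o=np.zeros((600,800,3),np.uint8)
o[:320,:400]=a;o[:300,400:790]=b;o[320:593,:400]=d;o[310:590,410:780]=e
cv2.imwrite("pics/crop1.png",o)
E
```

```text
(no output)
```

View pics/crop1.png

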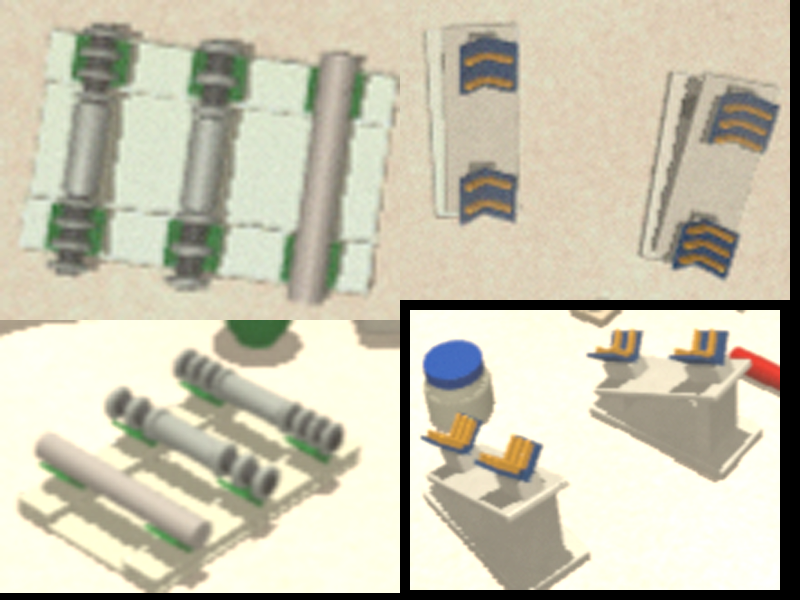

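Reading the crops: the left rack stud at (203,237) has 4 ridges per end, so it is fine. The middle one at (233,240) is coarse and the right one is the pin. The gauge at (350,202) has 2 teeth per end, so it is coarse; the one at (430,218) has 3, so it is fine.

```bash
cat > h.py <<'E'
import cv2, numpy as np
from plant import robot
class Cam:
    def __init__(s,n):
        c=robot.get_calibration(n); s.f=210/np.tan(np.radians(c["vertical_fov"])/2)
        s.c=np.array([c["cx"],c["cy"]]); s.R=cv2.Rodrigues(c["rvec"])[0]; s.t=c["tvec"]; s.C=-s.R.T@s.t
    def ray(s,p): d=s.R.T@np.r_[(np.array(p)-s.c)/s.f,1]; return d/np.linalg.norm(d)
    def at(s,p,z): d=s.ray(p); return s.C+d*(z-s.C[2])/d[2]
    def px(s,X): v=s.R@np.array(X)+s.t; return s.c+s.f*v[:2]/v[2]
T,S=Cam("top"),Cam("scene")
def tri(a,b):
    A=[];B=[]
    for c,p in((T,a),(S,b)):
        d=c.ray(p);P=np.eye(3)-np.outer(d,d);A.append(P);B.append(P@c.C)
    X=np.linalg.solve(A[0]+A[1],B[0]+B[1]); return X,np.linalg.norm(A[0]@X-B[0])*2
def blobs(m,amin):
    n,l,st,ce=cv2.connectedComponentsWithStats(m.astype(np.uint8)); 
    return [(ce[i],st[i],l==i) for i in range(1,n) if st[i][4]>=amin]
E
python3 - <<'E'
from h import *
np.set_printoptions(precision=4,suppress=True)
t=cv2.imread("pics/top0.png");s=cv2.imread("pics/scene0.png")
print(T.C,S.C)
def rect(m): return cv2.minAreaRect(np.argwhere(m)[:,::-1].astype(np.float32))
for n,im,cam,win in(("top",t,T,(325,160,460,260)),("scene",s,S,(120,230,285,320))):
    h=cv2.cvtColor(im,cv2.COLOR_BGR2HSV).astype(int); H,Sa,V=h[...,0],h[...,1],h[...,2]
    w=np.zeros(H.shape,bool); w[win[1]:win[3],win[0]:win[2]]=1
    br=w&(H>10)&(H<28)&(Sa>110)&(V>60); bl=w&(H>100)&(H<130)&(Sa>90)
    m=cv2.morphologyEx((br|bl).astype(np.uint8),cv2.MORPH_CLOSE,np.ones((2,2)))
    for c,st,k in blobs(m,40):
        b=br&k; y,x=np.nonzero(b)
        print(n,"trough",c,st, "brass",x.mean() if len(x) else 0,y.mean() if len(x) else 0,len(x), "rect",np.array(cv2.boxPoints(rect(k))).round(1).tolist(), "w@105",cam.at(c,.095))
h=cv2.cvtColor(t,cv2.COLOR_BGR2HSV).astype(int);V=h[...,2]
print("hsv rack",h[215,215],h[240,250],"table",h[300,200],"pin",h[240,263],"shank",h[240,202],h[240,232],"ridge",h[212,205])
# green seats
g=(h[...,0]>45)&(h[...,0]<85)&(h[...,1]>110); g[:, :180]=0; g[:,290:]=0
for c,st,k in blobs(g,8): print("green",c,st[:5])
E
```

```text
[0.515  0.0942 1.3614] [ 1.1787 -0.7493  0.8662]
top trough [427.7487 243.2161] [417 236  20  17 199] brass 427.4533333333333 242.64 75 rect [[417.0, 249.0], [419.8999938964844, 234.60000610351562], [437.0, 238.0], [434.1000061035156, 252.39999389648438]] w@105 [ 0.5112 -0.2742  0.095 ]
scene trough [214.6304 246.25  ] [204 240  18  13  92] brass 214.05555555555554 245.61111111111111 54 rect [[204.0, 240.0], [221.0, 240.0], [221.0, 252.0], [204.0, 252.0]] w@105 [ 0.5817 -0.1036  0.095 ]
scene trough [251.7814 247.3115] [239 240  23  15 183] brass 249.77777777777777 246.04761904761904 63 rect [[238.60000610351562, 251.89999389648438], [240.0, 238.3000030517578], [261.20001220703125, 240.5], [259.70001220703125, 254.10000610351562]] w@105 [ 0.6525 -0.058   0.095 ]
scene trough [139.8383 254.9453] [127 245  26  21 439] brass 0 0 0 rect [[127.0, 245.0], [152.0, 245.0], [152.0, 265.0], [127.0, 265.0]] w@105 [ 0.4649 -0.2214  0.095 ]
scene trough [141.5027 285.6738] [129 277  21  18 187] brass 140.86986301369862 284.6575342465753 146 rect [[128.1999969482422, 286.6000061035156], [135.1999969482422, 272.6000061035156], [152.39999389648438, 281.20001220703125], [145.39999389648438, 295.20001220703125]] w@105 [ 0.5368 -0.2856  0.095 ]
scene trough [166.9532 297.0432] [152 287  27  20 278] brass 165.29651162790697 295.23837209302326 172 rect [[150.39999389648438, 299.79998779296875], [155.89999389648438, 283.29998779296875], [178.6999969482422, 290.8999938964844], [173.1999969482422, 307.3999938964844]] w@105 [ 0.6021 -0.2784  0.095 ]
hsv rack [ 45  29 139] [ 39  26 136] table [ 22  44 134] pin [20 32 97] shank [34 21 96] [37 23 98] ridge [25 21 72]
green [232.875 258.375] [232 257   3   4   8]
```

```bash
python3 - <<'E'
from h import *
np.set_printoptions(precision=4,suppress=True)
t=cv2.imread("pics/top0.png");s=cv2.imread("pics/scene0.png")
f=t.astype(int);B,R=f[...,0],f[...,2];h=cv2.cvtColor(t,cv2.COLOR_BGR2HSV).astype(int)
w=np.zeros(B.shape,bool);w[160:258,325:460]=1
br=w&(R-B>45)&(h[...,0]<30); bl=w&(B-R>8)
m=cv2.morphologyEx((br|bl).astype(np.uint8),cv2.MORPH_CLOSE,np.ones((3,3)))
for c,st,k in blobs(m,40):
    y,x=np.nonzero(k&br); wt=(R-B)[k&br]
    print("top",c,st,"brass",np.average(x,weights=wt),np.average(y,weights=wt),len(x),np.array(cv2.boxPoints(cv2.minAreaRect(np.argwhere(k)[:,::-1].astype(np.float32)))).round(1).tolist())
# rack & pin/studs
g=f[...,1]; win=np.zeros(B.shape,bool);win[195:285,178:290]=1
pale=win&(h[...,1]<36)&(h[...,0]>30)&(h[...,2]>60)|win&(h[...,0]>40)&(h[...,1]>80)
bb=max(blobs(cv2.morphologyEx(pale.astype(np.uint8),cv2.MORPH_OPEN,np.ones((3,3))),200),key=lambda b:b[1][4])
rr=cv2.minAreaRect(np.argwhere(bb[2])[:,::-1].astype(np.float32)); P=np.array([T.at(p,.006) for p in cv2.boxPoints(rr)])
print("rack",rr,P.tolist(),P.mean(0),[np.linalg.norm(P[i]-P[i-1]) for i in range(4)])
def c(i,x0,y0,w,h,W,H): return cv2.convertScaleAbs(cv2.resize(i[y0:y0+h,x0:x0+w],(W,H),interpolation=cv2.INTER_CUBIC),alpha=1.7,beta=10)
o=np.zeros((600,800,3),np.uint8)
o[:400,:200]=c(t,330,163,40,80,200,400)
o[:400,200:470]=c(t,402,178,54,80,270,400)
o[:300,470:800]=c(s,200,230,66,60,330,300)
o[300:600,470:800]=c(s,122,265,66,60,330,300)
cv2.imwrite("pics/crop2.png",o)
E
```

```text
top [353.9579 180.9544] [345 173  19  18 285] brass 353.9212719975301 183.0632911392405 58 [[345.0, 173.0], [363.0, 173.0], [363.0, 190.0], [345.0, 190.0]]
top [438.9145 199.8848] [428 191  23  19 269] brass 439.1229028482247 202.0963714397191 50 [[427.79998779296875, 206.0], [432.8999938964844, 188.89999389648438], [450.3999938964844, 194.10000610351562], [445.20001220703125, 211.3000030517578]]
top [353.6585 224.565 ] [345 216  18  18 246] brass 353.6644838212635 224.64368258859784 50 [[345.0, 216.0], [362.0, 216.0], [362.0, 233.0], [345.0, 233.0]]
top [426.1024 242.4606] [416 234  21  19 254] brass 426.3273216689098 241.84979811574698 65 [[415.5, 248.89999389648438], [418.6000061035156, 232.1999969482422], [437.20001220703125, 235.6999969482422], [434.1000061035156, 252.39999389648438]]
rack ((217.99729919433594, 238.18377685546875), (18.76749610900879, 54.534915924072266), 8.972626686096191) [[0.46582783764874636, 0.3027893080565754, 0.006000000000000005], [0.610408774526927, 0.27942930467351607, 0.006000000000000005], [0.6016902374333714, 0.2293183740198686, 0.006000000000000005], [0.4572126191322237, 0.25312639529286707, 0.006000000000000005]] [0.5338 0.2662 0.006 ] [np.float64(0.05040463167470959), np.float64(0.146455921924069), np.float64(0.05086372243580262), np.float64(0.146426104458555)]
```

View pics/crop2.png

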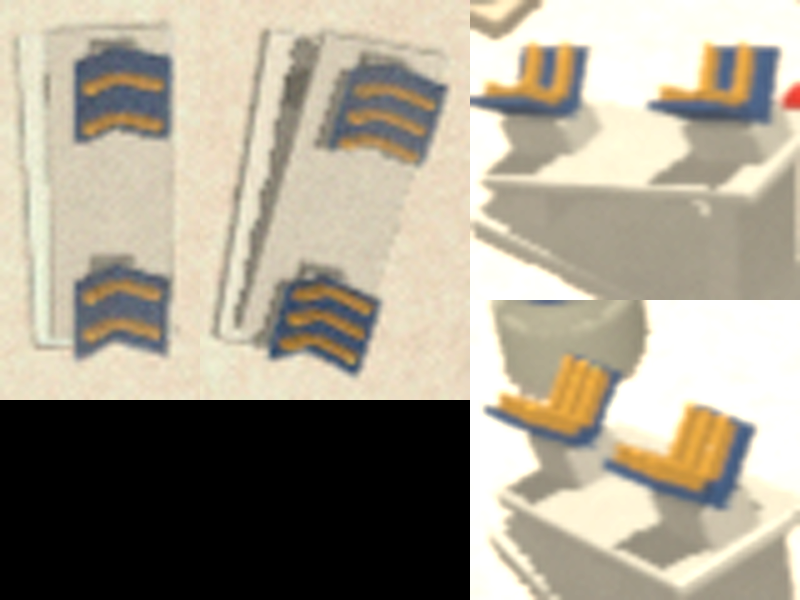

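The teeth in the 5x crop are clear (coarse apexes at crop x≈122, y≈78/118/286/328; fine ones in two triples). Now casting these picks to world and comparing with the known sizes.

```bash
cat > m.py <<'E'
from h import *
np.set_printoptions(precision=4,suppress=True)
def full(p,o,k): return np.array(o)+(np.array(p)+.5)/k-.5
# rack
def seg(a,b,z=.042):
    A,B=[T.at(full(p,(180,200),4),z) for p in(a,b)]; d=A-B
    return (A+B)/2,np.linalg.norm(d),np.degrees(np.arctan2(d[1],d[0]))
fs=seg((103,26),(70,270));cs=seg((220,42),(188,286));pp=seg((338,52),(308,300))
for n,v in zip("fcp",(fs,cs,pp)): print(n,v)
K=np.array([T.at(full(p,(180,200),4),.006) for p in((52,30),(395,75),(370,293),(20,248))])
print("rack",K.mean(0),[np.linalg.norm(K[i]-K[i-1]) for i in range(4)])
s25,c25=np.sin(np.radians(25)),np.cos(np.radians(25))
def gauge(ends,off):
    P=[]
    for x,a,b in ends:
        for p in (a,b): P.append(np.r_[T.at(full(p,off,5),.105+x*s25+.0055*c25),x])
    P=np.array(P); xs=P[:,3]
    kx,ky=np.polyfit(xs,P[:,0],1),np.polyfit(xs,P[:,1],1)
    yaw=np.arctan2(ky[0],kx[0]); o=np.array([kx[1],ky[1]])
    # ends at cradle z +5.5mm -> offset -2.3mm along slope dir; strip bias ~+1.2
    o=o+(.0055*s25-.0012)*np.array([np.cos(yaw),np.sin(yaw)])
    L=[np.linalg.norm(P[i,:2]-P[i+1,:2]) for i in range(0,len(P),2)]
    return o,np.degrees(yaw),np.hypot(kx[0],ky[0])/c25,np.mean(L)
cg=gauge([(.0665,(85,92),(160,92)),(.0455,(85,131),(160,131)),(-.0455,(85,300),(160,300)),(-.0665,(85,341),(160,341))],(330,163))
fg=gauge([(.070,(157,90),(235,105)),(.056,(152,115),(225,130)),(.042,(146,141),(218,158)),(-.042,(95,292),(170,309)),(-.056,(90,318),(162,335)),(-.070,(85,345),(155,360))],(402,178))
print("cg",cg);print("fg",fg)
def cradle(g,p,dz=0):
    y=np.radians(g[1]);X=np.array([c25*np.cos(y),c25*np.sin(y),s25]);Y=np.array([-np.sin(y),np.cos(y),0]);Z=np.cross(X,Y)
    return np.r_[g[0],.105]+X*p[0]+Y*p[1]+Z*p[2]
E
python3 - <<'E'
from m import *
t=cv2.imread("pics/top0.png");s=cv2.imread("pics/scene0.png")
def c(i,x0,y0,w,h,k,pts,cam):
    r=cv2.convertScaleAbs(cv2.resize(i[y0:y0+h,x0:x0+w],(w*k,h*k),interpolation=cv2.INTER_CUBIC),alpha=1.7,beta=10)
    for p,col in pts:
        u=(cam.px(p)-(x0,y0)+.5)*k-.5; cv2.circle(r,tuple(int(round(v)) for v in u),2,col,-1)
    return r
pts=[]
for g,xs in((cg,(.0455,.0665)),(fg,(.042,.056,.07))):
    for x in xs:
        for q in(x,-x): pts.append((cradle(g,(q,0,-.0113)),(0,0,255)))
    for x in(-.038,.038):
        for y in(-.023,.023): pts.append((cradle(g,(x,y,0)),(0,255,0)))
o=np.zeros((600,800,3),np.uint8)
o[:400,:200]=c(t,330,163,40,80,5,pts,T);o[:400,200:470]=c(t,402,178,54,80,5,pts,T)
o[:300,470:800]=c(s,200,230,66,60,5,pts,S);o[300:600,470:800]=c(s,122,265,66,60,5,pts,S)
sp=[]
for v in(fs,cs):
    y=np.radians(v[2])
    for d in(-.082,0,.082): sp.append((v[0]+d*np.array([np.cos(y),np.sin(y),0]),(0,0,255)))
o[400:600,:270]=c(s,240,160,90,66,3,sp,S)[:200]if 0 else cv2.resize(c(s,240,160,90,66,3,sp,S),(270,200))
cv2.imwrite("pics/chk.png",o)
E
```

```text
f (array([0.5382, 0.3055, 0.042 ]), np.float64(0.16092295434110598), np.float64(-7.830931853265776))
c (array([0.5265, 0.2285, 0.042 ]), np.float64(0.16080606363091074), np.float64(-7.88293490038175))
p (array([0.5174, 0.1506, 0.042 ]), np.float64(0.16326207759561018), np.float64(-7.592500932110659))
rack [0.5283 0.2287 0.006 ] [np.float64(0.14794904142853832), np.float64(0.2343061698436055), np.float64(0.14730324671645212), np.float64(0.23682722108969861)]
cg (array([ 0.6079, -0.0883]), np.float64(2.2716188923744953), np.float64(1.0026958309629195), np.float64(0.03767359430937363))
fg (array([ 0.5628, -0.2853]), np.float64(-11.927038658377471), np.float64(1.003186552438518), np.float64(0.03749399326282223))
```

View pics/chk.png

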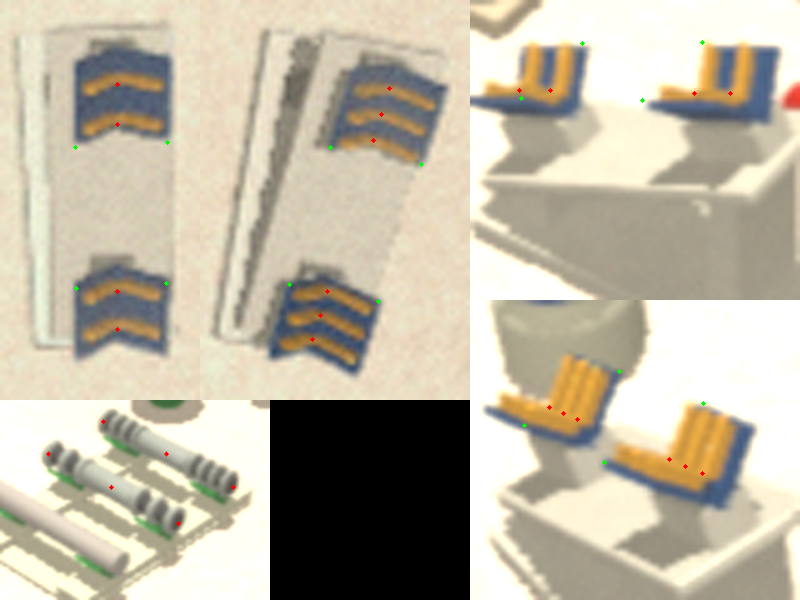

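The reprojection fits within 1–3 mm. In both views the coarse gauge wants about +2.5 mm in x and the fine one about +1.2 mm. I'll apply that and pick the coarse stud.

```bash
cat > act.py <<'E'
import sys,io,contextlib
with contextlib.redirect_stdout(io.StringIO()): from m import *
from scipy.spatial.transform import Rotation as Ro
G={"c":(cg[0]+[.0025,0],cg[1]),"f":(fg[0]+[.0012,0],fg[1])}
PK={"c":((.527,.2285),-7.8),"f":((.5379,.3055),-7.8)}
GR=.054
def down(yaw,flip=0): return [180,0,yaw+180*flip]
def place_pose(g,p,flip=0):
    y=np.radians(g[1]);X=np.array([c25*np.cos(y),c25*np.sin(y),s25]);Y=np.array([-np.sin(y),np.cos(y),0]);Z=np.cross(X,Y)
    s=-1 if flip else 1
    return cradle(g,p)+Z*GR, Ro.from_matrix(np.c_[s*X,-s*Y,-Z]).as_euler("xyz",degrees=True).tolist()
def incradle(g,pos):
    y=np.radians(g[1]);X=np.array([c25*np.cos(y),c25*np.sin(y),s25]);Y=np.array([-np.sin(y),np.cos(y),0]);Z=np.cross(X,Y)
    d=np.array(pos)-Z*GR-np.r_[g[0],.105]; return np.array([d@X,d@Y,d@Z])*1000
def pick(k,flip):
    (x,y),yaw=PK[k]
    robot.set_gripper(.06)
    robot.move_pose([x,y,.042+GR+.10],down(yaw,flip))
    print("near?",robot.line_to([x,y,.042+GR],vel=.12,guard=15))
    robot.set_gripper(0.0)
    o=robot.observe();print("grip",o["gripper_width"],o["gripper_force"],o["tool_pos"],o["time"])
    robot.line_to([x,y,.042+GR+.2],vel=.2)
    o=robot.observe();print("up",o["gripper_width"],o["gripper_force"],o["ft_force"])
E
python3 - <<'E'
from act import *
for fl in(0,1):
    for k in"cf":
        (x,y),yaw=PK[k]; q=robot.ik([x,y,.096],down(yaw,fl)); r=robot.ik([x,y,.296],down(yaw,fl)); 
        p=[robot.ik(*place_pose(G[k],(0,0,z),fl)) for z in(0,.06)]
        print(fl,k,*[None if v is None else np.round(v,0) for v in(q,r,*p)])
E
```

```text
0 c [  10.    6.  -17.   68.    0. -162.] [  10.    1.   -0.   89.    0. -162.] [-26. -19. -37.  50.  11. 154.] [-27. -26. -36.  58.  12. 153.]
0 f [  18.   13.   -8.   69.    0. -155.] [  18.    9.    8.   89.    0. -155.] [-45. -15. -33.  50.  13. 150.] [-46. -21. -33.  58.  14. 148.]
1 c [ 10.   6. -17.  68.   0.  18.] [10.  1. -0. 89.  0. 18.] [-26. -19. -37.  50.  11. -26.] [-27. -26. -36.  58.  12. -27.]
1 f [18. 13. -8. 69.  0. 25.] [18.  9.  8. 89.  0. 25.] [-45. -15. -33.  50.  13. -30.] [-46. -21. -33.  58.  14. -32.]
```

```bash
python3 - <<'E'
from act import *
pick("c",1)
P,O=place_pose(G["c"],(0,0,.08),1)
robot.move_pose(P,O)
P,O=place_pose(G["c"],(0,0,.022),1)
robot.line_to(P,vel=.15)
o=robot.observe();print(o["time"],incradle(G["c"],o["tool_pos"]),o["ft_force"],o["gripper_width"])
t=robot.grab_frame("top");s=robot.grab_frame("scene");cv2.imwrite("pics/t1.png",t);cv2.imwrite("pics/s1.png",s)
o=np.zeros((400,790,3),np.uint8)
c=lambda i,x,y,w,h,k:cv2.convertScaleAbs(cv2.resize(i[y:y+h,x:x+w],(w*k,h*k),interpolation=cv2.INTER_CUBIC),alpha=1.7,beta=10)
o[:400,:300]=c(t,320,163,60,80,5);o[:400,300:785]=c(s,190,200,97,80,5);cv2.imwrite("pics/c1.png",o)
E
```

```text
near? False
grip 0.022563540260852902 58.51478576660156 [0.5274 0.2288 0.0968] 3.4833
up 0.022537787344051072 58.80138695240021 [-0.0168  0.6247 -4.159 ]
6.4083 [ 0.2997  0.6767 22.2243] [ 0.4071  0.0811 -3.4625] 0.022418592963637126
```

View pics/c1.png

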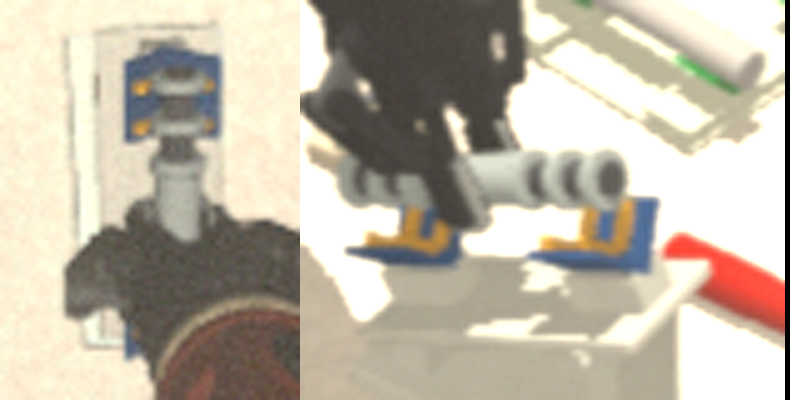

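The held stud is centred between the trough edges (crop x≈178). Its ridges at crop y≈82/125, less the ~19 px hover shift, land mid-way between the teeth. Lowering under guard.

```bash
cat >> act.py <<'E'
def lower(k,x=0,z=-.004,g=10):
    P,O=place_pose(G[k],(x,0,z),1); h=robot.line_to(P,vel=.025,guard=g)
    o=robot.observe();print("stop",h,incradle(G[k],o["tool_pos"]),np.array(o["ft_force"]),o["time"]);return h
E
python3 - <<'E'
from act import *
lower("c")
E
```

```text
stop True [-0.1314 -0.4396  0.7933] [-1.2459 -1.1997  2.7738] 7.3083
```

It stopped at z = 0.8 mm (resting on the tips would read about 8), so it is home. I'll release, retreat and go pick the fine stud.

```bash
python3 - <<'E'
from act import *
lower("c",z=-.001,g=8)
robot.set_gripper(.06)
P,O=place_pose(G["c"],(0,0,.12),1); robot.line_to(P,vel=.15)
pick("f",1)
t=robot.grab_frame("top");s=robot.grab_frame("scene")
P,O=place_pose(G["f"],(0,0,.10),1); robot.move_pose(P,O)
P,O=place_pose(G["f"],(0,0,.022),1); robot.line_to(P,vel=.15)
o=robot.observe();print(o["time"],incradle(G["f"],o["tool_pos"]),o["ft_force"],o["gripper_width"])
t2=robot.grab_frame("top");s2=robot.grab_frame("scene")
o=np.zeros((600,800,3),np.uint8)
c=lambda i,x,y,w,h,k:cv2.convertScaleAbs(cv2.resize(i[y:y+h,x:x+w],(w*k,h*k),interpolation=cv2.INTER_CUBIC),alpha=1.7,beta=10)
o[:320,:200]=c(t,325,163,50,80,4);o[:320,200:570]=c(s,190,222,74,64,5)
o[320:600,:280]=c(t2,396,178,70,70,4);o[320:600,280:680]=c(s2,110,240,100,70,4);cv2.imwrite("pics/c2.png",o)
E
```

```text
stop False [ 0.3633 -0.4577  0.4203] [-22.2403   0.5362  16.8842] 7.5583
near? False
grip 0.022287701761257307 58.51299047470093 [0.5384 0.306  0.0969] 12.0833
up 0.022108098779780663 58.76793622970581 [ 0.5783  0.01   -3.548 ]
16.1 [ 0.5012  0.1701 22.5377] [-0.3634  0.5307 -3.1296] 0.02220828137832978
```

View pics/c2.png

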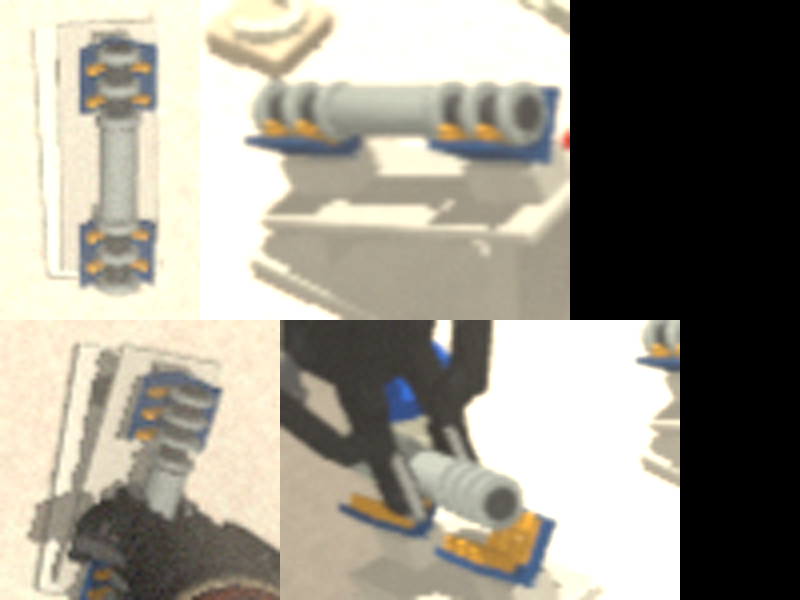

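The coarse stud lies home, with its ridges sunk between the teeth in both views. The fine stud hovers about 6 px right of the trough axis, which the 22 mm height parallax explains. Lowering.

```bash
python3 - <<'E'
from act import *
lower("f")
E
```

```text
stop True [-0.1349 -0.6282  1.8998] [ 0.3292 -3.5117  1.0345] 16.9667
```

```bash
python3 - <<'E'
from act import *
lower("f",z=.0005,g=10)
robot.set_gripper(.06); robot.pause(.3)
P,O=place_pose(G["f"],(0,0,.15),1); robot.line_to(P,vel=.15)
robot.move_pose([.45,.1,.35],down(0,1)); robot.pause(.3)
t=robot.grab_frame("top");s=robot.grab_frame("scene");print(robot.observe()["time"])
o=np.zeros((600,800,3),np.uint8)
c=lambda i,x,y,w,h,k:cv2.convertScaleAbs(cv2.resize(i[y:y+h,x:x+w],(w*k,h*k),interpolation=cv2.INTER_CUBIC),alpha=1.7,beta=10)
o[:400,:400]=c(t,390,175,80,80,5);o[:300,400:800]=c(s,110,250,80,60,5)
o[400:600,:560]=cv2.resize(t[150:350],(560,200));cv2.imwrite("pics/c3.png",o)
E
```

```text
stop False [ 0.4541 -0.8023  1.37  ] [-10.2403  -0.6569   8.9925] 17.2167
20.9333
```

View pics/c3.png

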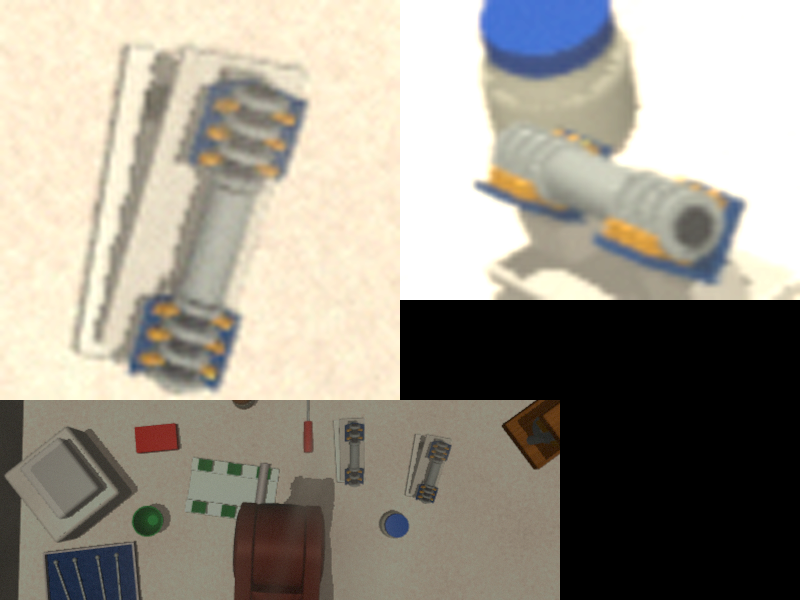

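The fine stud's ridges alternate with all three teeth at each end (top crop: ridges y≈95/122/150/175, teeth y≈105/135/160). The coarse stud and plain pin look fine, and the arm is clear.

```bash
python3 -c "
from plant import robot
print(robot.job_done())"
```

```text
the job is handed in; nothing more can be done
None
```

I laid the fine stud in the fine gauge and the coarse stud in the coarse gauge; both look fully home in the final pictures, the pin is still in the rack, and I handed the job in at about 21 s, with no verdict returned.

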